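Open the scrap box with its lever

TASK

The tray of cake scraps is about to be emptied into the scrap box: push the box's cross bolt fully home so that it no longer blocks the lever, then press the long end of the lever right down onto its stop, so that the heavy flap swings up, and finish while still holding the lever down with the flap open. Grip and lift nothing: leave the lever's pin seated in its notches, do not touch the flap itself, and leave the measuring cup and the tub standing where they are.

Things in the scene. Friction and masses are not known exactly. Their poses are not given: they have to be found in the camera images.
- scrap_box: Fixed steel scrap box with lever stand. Origin on the table right under the lever's pin; x runs from the lever's long end to the box, y left, z up. Box: x 30 to 170, y -90 to 90, 134 mm high. Cheeks at y = -30 and 30 mm, 129 mm high, hold the pin (along y, z = 115 mm) in open notches. Bolt guides at x = -90, y = -42 and -83 mm, 83 mm high. Thin base plate.
- stop_top (a point): Top of the rubber bumper (22 mm across) on the stop post under the lever's long arm, at (-150, 0, 77) mm of scrap_box. The lever is fully down when its arm rests on it.
- flap: Heavy flat steel flap on top of the box, 145 x 190 x 8 mm, about 1 kg (varies by 25 percent). Origin on its hinge, at (30, 0, 140) mm of scrap_box; x along the flap away from the hinge, z normal to its upper face (vertical when shut). Swings up about the hinge; the lever opens it to about 1.0 rad and it falls shut when the lever is let go.
- lever: Loose steel lever, 0.25 kg, lying with its cross pin in the notches. Origin: middle of the pin; axes parallel to scrap_box's at the start. The short cranked end reaches 73 mm to +x, under the flap; the long arm (24 mm wide, 10 thick) points to -x and rises at 18 degrees at rest, 12 degrees downwards on its stop. Pressing takes 3 to 9 N; the bolt's block stops the pad after about 7 mm.
- lever_pad (a point): Middle of the upper face of the black press pad (60 mm along the arm, 44 mm across) at the lever's long end, 187 mm from the pin to scrap_box's -x. 187 mm above the table at rest, about 85 mm with the lever on its stop: it travels almost straight down, ending 11 mm further to -x.
- bolt (a joint): How far the cross bolt is pushed in, m: 0 out, 0.045 fully home at its end stop; starts at 0 to 0.008. Slides along scrap_box's +y at x = -90 mm, takes about 2 N, stays where left. Its upright block (16 x 30 mm, top 136 mm above the table) stands under the lever's arm at 0 and is clear of it from 0.03.
- bolt_end (a point): Middle of the outer face of the bolt's upright round end disc (40 mm across, 8 mm thick), on the -y side of the unit, at (-90, -150, 65) mm of scrap_box when bolt = 0. Push it along scrap_box's +y.
- measuring_cup: Steel measuring cup with strap handle, 74 x 103 x 74 mm, on the table to the left of the unit (changes places with the tub). Origin at the middle of its underside. Leave it alone.
- tub: Round lidded plastic food tub, 119 mm across, 51 mm high, on the table to the left of the unit. Origin at the middle of its underside. Leave it alone.

How it is judged (in metres and radians):
On the way, in this order (a step that is already met when the one before it is completed fails the run):
1. the bolt is pushed home with the flap still shut (value of joint bolt above 0.038 m and angle between flap's own z axis and vertical below 0.1 rad), for 0.2 s.
2. the lever is pressed down by the fingers and the flap stands open (angle between flap's own z axis and vertical above 0.85 rad and contact force between the fingers and lever above 1 N), for 0.2 s.
At the end, for the whole second after the job is handed in: The bolt is home (over 38 of its 45 mm), the flap stands open by more than 0.85 rad (49 degrees) and is still, the fingers press on the lever with more than 1 N, the lever's pin is in its notches (within 6 mm along x, 8 mm in height), and the cup and tub are within 20 mm of where they stood (all of step 2 and value of joint bolt above 0.038 m and z of lever in the frame of scrap_box between 0.108 and 0.123 m and x of lever in the frame of scrap_box between -0.006 and 0.006 m and angular speed of flap below 0.1 rad/s and distance of each of measuring_cup, tub from where it was at the start of the episode below 0.02 m); the arm keeps its last pose, push and grip.
It fails at once if the lever is lifted out of its notches (z of lever in the frame of scrap_box above 0.13 m).
It fails at once if the flap is touched by the robot (over 1 N) (contact force between any of the fingers, the arm and flap above 1 N).
It fails at once if the cup or the tub is moved by more than 20 mm or tipped (distance of any of measuring_cup, tub from where it was at the start of the episode above 0.02 m or angle between any of measuring_cup, tub's own z axis and vertical above 0.3 rad).
It also fails if it takes over 48 s, if anything falls off the work surface, if the arm or the gripper's body presses on something with over 40 N, if the wrist force passes 120 N, or if a joint passes its speed limit or range.

ROBOT

A 6-joint arm with a two-finger parallel gripper is mounted at the origin on a cart in front of the work surface, level with it; the furniture and walls round the work are solid. World frame = base frame: x ahead of the robot, y to its left, z up, the work surface at z = 0. Lengths are in mm, angles in rad, forces in N, time in s.
With the tool pointing down it reaches from about 325 to 850 mm from the base axis. Payload 15.5 kg.
Tool frame: the origin (TCP) lies at the very end of the fingers, on their centre line; the grasp point (between the pads) lies 19 mm behind it (robot.hold_point_z is the distance from the TCP to the grasp point, in mm); x points along the fingers, y is the direction in which the jaws open and shut, and the axes are right-handed (so a half turn about x gives the same grasp; the last joint's range is limited). The gripper opens to 91 mm and grips with 3 to 60 N. Pads are 32 mm wide; open, the fingers measure 118 mm over their backs; the gripper's body (76 mm by 178 mm) begins 60 mm behind the grasp point.
Start: joints at [-1.258, 0.494, 1.345, -0, 1.302, -0.096], TCP at [248.444, -573.5, 183.715] pointing down, gripper open.
Joint ranges: [-2.91, 2.91], [-0.82, 2.16], [0.22, 2.67], [-1.22, 4.37], [0.12, 2.79], [-3.08, 3.08]. Speed limits (rad/s): [1.89, 1.89, 2.57, 3.01, 3.01, 3.01].

INTERFACE

Orientations are given as a rotation vector (axis times angle).
In Python, from rig import readout, optics, robot gives the robot as it stands.
- The arm moves only by the tool apply_moves, never from a script. Its argument "rows" is a list of rows, each an object of numbers: "ax", "ay", "az": the turn, a rotation vector about the tool's x, y, z in units of 8 degrees (1.0 is 8 degrees); "x", "y", "z": the shift along the tool's x, y, z in mm; "hand": the opening in per cent of the stroke, from 0 (shut) to 100 (fully open). A call has 1 to 5 rows; each row is the pose to reach, as a shift and turn from the pose commanded when the call began, along the tool's axes at that moment; what a row does not reach only later rows make up. A row lasts 1/10 s, in which the tool goes at most 50 mm and 8.59 degrees, less where a joint would pass 70% of its speed; a pose out of reach is approached as far as the arm can. A call with a gripper value outside its range is refused whole. The fingers move at their own pace and stop on an object; the grip force is fixed at half the most. Time passes only in rows, so rows that repeat a pose let the fingers close. It gives the time, the measured TCP pose, the force and the opening at its end, in the units of the state.
- readout.read_state(): the state, without advancing time (a new reading comes with each control period).
- optics.read_camera(name): name is "side" or "top" or "wrist"; returns the picture (400x640x3 uint8, blue, green, red); there is no depth.
- optics.camera_info(name): a dict with "vfov" (degrees; the focal length in pixels is half the picture's height over the tangent of half this angle, whatever the lens; pixels are square), "cx", "cy" (the principal point, pixels), "pose" (4x4, takes a point from camera to world coordinates). Camera axes: x right, y down, z forward; pixel columns grow to the right and rows downward; lengths in mm; the calibration is good to about 2 mm. A picture is of the moment at which its call begins: read the wrist's pose just before it. camera_info takes no time and is no camera call; for the wrist camera it gives the pose at the moment of the call.
- robot.sign_off(): hands the job in, once; it reports no verdict.
The state is a dict: "t": time; "joints": joint angles; "qvel": joint speeds; "effort": joint torques, N m; "tool_pos": TCP position; "tcp_rot": TCP orientation; "force": force on the tool from outside, world axes, zero at the start; "ft_torque": the same for the moment, N m; "finger_gap": opening from 0.0 (shut) to 1.0 (fully open).
Only numpy, scipy, OpenCV 4.12 (cv2) and the standard library are available. Lean on these libraries where they do the work, as an engineer would, in place of code of your own. Each camera call takes 0.05 s, during which the arm holds its last target.

## Working session

There is one attempt and no reset: what is moved stays moved. The work goes in short steps, Python scripts to look and compute and a tool call to move; the robot and the scene stay as the last step left them, time stands still between calls to the robot, and variables do not carry over. Pictures are saved under pics/ and viewed, and the job is handed in when it is done.

Besides the shell and the picture viewer there is one more tool, called after "Call:" in YAML: its name, and indented under it one key for each argument. apply_moves: Moves the arm, as the interface text tells. Its arguments: {"type":"object","properties":{"rows":{"type":"array","items":{"type":"object","properties":{"ax":{"type":"number"},"ay":{"type":"number"},"az":{"type":"number"},"x":{"type":"number"},"y":{"type":"number"},"z":{"type":"number"},"hand":{"type":"number"}}}}},"required":["rows"]}

```bash
mkdir -p pics; ls; python3 - <<'E'
from rig import readout, optics, robot
import cv2
s=readout.read_state(); print(s)
for n in("side","top","wrist"):
    i=optics.camera_info(n); print(n,i)
    cv2.imwrite(f"pics/{n}0.png",optics.read_camera(n))
E
```

```text
pics
{'t': 0.0, 'joints': array([-1.25749421e+00,  4.94207642e-01,  1.34615868e+00, -1.22268255e-05,
        1.30249383e+00, -9.54881909e-02]), 'qvel': array([-2.59894523e-04,  6.63541952e-04,  1.15107593e-03,  2.79715417e-04,
       -2.03196172e-05,  6.48869148e-04]), 'effort': array([-2.95123646e-03, -8.78818059e+01, -3.81849754e+01,  7.06200069e-02,
        5.32333343e-02, -8.80813400e-05]), 'tool_pos': array([ 248.30842673, -573.08429078,  183.11375212]), 'tcp_rot': array([ 1.99677532,  0.41522984, -1.99708018]), 'force': array([-0.14366284,  0.44390563, -0.36877091]), 'ft_torque': array([-0.00901438,  0.0167775 ,  0.00954748]), 'finger_gap': 1.0014144994399594}
side {'vfov': 48.66350077993985, 'cx': 316.14095203821205, 'cy': 204.38491390782602, 'pose': array([[-9.99545789e-01,  2.33953729e-02, -1.89966237e-02,
         5.95706023e+02],
       [ 2.96505224e-02,  6.50684148e-01, -7.58769389e-01,
         3.65916684e+02],
       [-5.39089092e-03, -7.58988008e-01, -6.51082285e-01,
         6.80663421e+02],
       [ 0.00000000e+00,  0.00000000e+00,  0.00000000e+00,
         1.0000000
[... 175 characters left out ...]
238e+02],
       [-9.99727003e-01,  1.83197005e-02,  1.45019927e-02,
        -2.74087933e+02],
       [-1.59352375e-02, -8.06790777e-02, -9.96612741e-01,
         9.88647088e+02],
       [ 0.00000000e+00,  0.00000000e+00,  0.00000000e+00,
         1.00000000e+00]])}
wrist {'vfov': 70.22888770260845, 'cx': 318.36991426177275, 'cy': 199.412152131368, 'pose': array([[ 3.98123100e-01, -8.85678071e-01, -2.38898206e-01,
         3.15805069e+02],
       [-9.17331776e-01, -3.84567009e-01, -1.03007904e-01,
        -5.44044823e+02],
       [-6.40526715e-04,  2.60158742e-01, -9.65565647e-01,
         3.85381401e+02],
       [ 0.00000000e+00,  0.00000000e+00,  0.00000000e+00,
         1.00000000e+00]])}
```

View pics/side0.png

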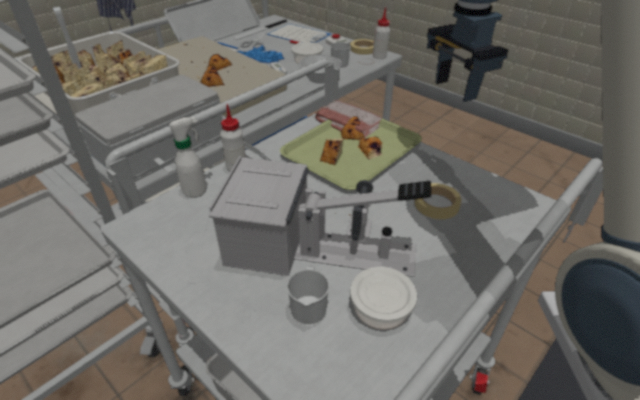

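View pics/top0.png

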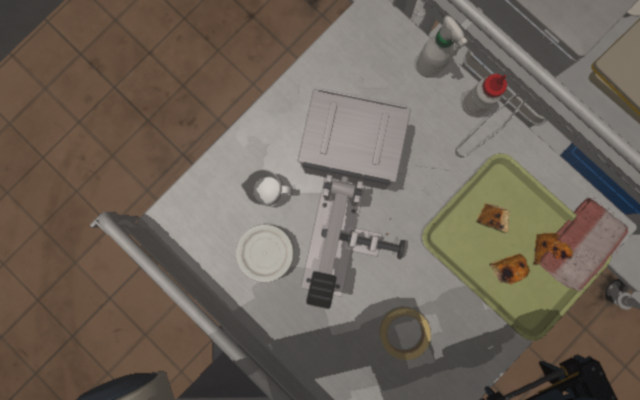

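View pics/wrist0.png

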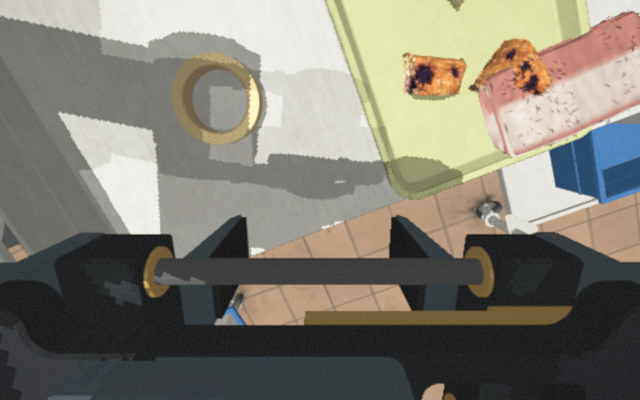

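The top view shows the flap around (355,137), the black pad at about (321,289), and the bolt disc at about (403,249). The tub is at (265,253) and the cup at (268,189), both to the left. I'll enlarge it to get accurate points.

```bash
cat > h.py <<'E'
from rig import readout, optics, robot
import numpy as np, cv2
def ray(n,u,v,info=None):
    i=info or optics.camera_info(n); f=200/np.tan(np.radians(i['vfov'])/2)
    d=i['pose'][:3,:3]@np.array([(u-i['cx'])/f,(v-i['cy'])/f,1]); return i['pose'][:3,3],d
def plane(n,u,v,z,info=None):
    o,d=ray(n,u,v,info); return o+d*(z-o[2])/d[2]
def proj(n,P,info=None):
    i=info or optics.camera_info(n); f=200/np.tan(np.radians(i['vfov'])/2)
    c=i['pose'][:3,:3].T@(np.array(P)-i['pose'][:3,3]); return np.array([i['cx']+f*c[0]/c[2],i['cy']+f*c[1]/c[2]])
E
python3 - <<'E'
import cv2
a=cv2.imread('pics/top0.png')[80:320,230:430]
cv2.imwrite('pics/top0z.png',cv2.resize(a,None,fx=2.5,fy=2.5,interpolation=cv2.INTER_CUBIC))
a=cv2.imread('pics/side0.png')[140:290,200:460]
cv2.imwrite('pics/side0z.png',cv2.resize(a,None,fx=3,fy=3,interpolation=cv2.INTER_CUBIC))
E
```

```text
(no output)
```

View pics/top0z.png

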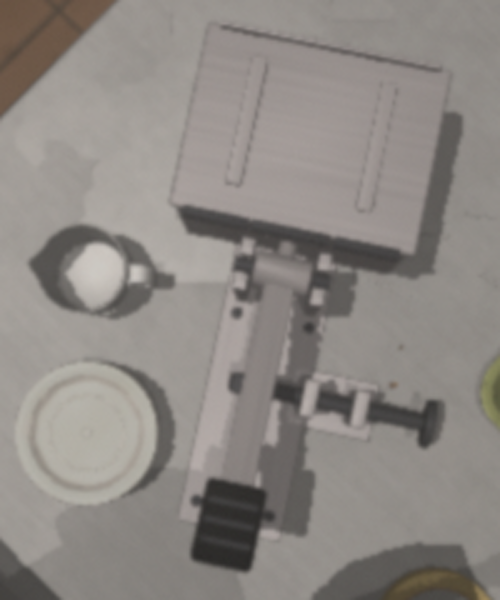

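View pics/side0z.png

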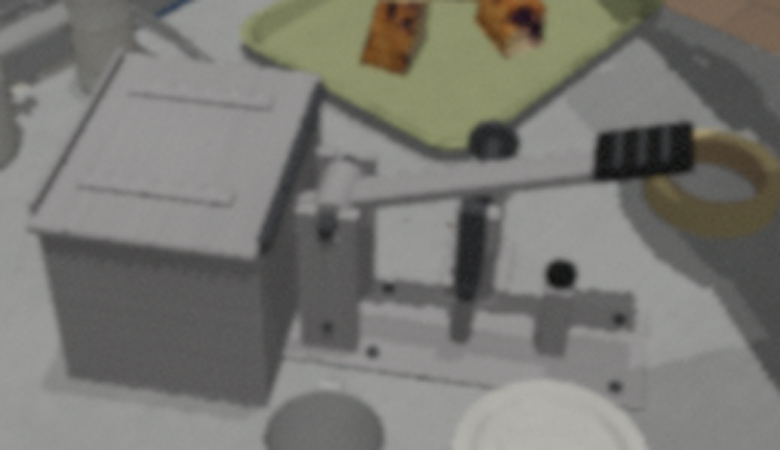

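```bash
python3 - <<'E'
from h import *
from scipy.optimize import least_squares
Z=lambda u,v:(230+u/2.5,80+v/2.5)
top=optics.camera_info('top')
W=[];B=[]
for (u,v),b in [((172,203),(30,95,144)),((408,254),(30,-95,144)),((450,72),(175,-95,144)),((208,22),(175,95,144)),((228,525),(-187,0,187))]:
    p=plane('top',*Z(u,v),b[2],top); W.append(p);B.append(b); print(p.round(1))
W=np.array(W);B=np.array(B)
f=lambda q:(np.c_[np.cos(q[2])*B[:,0]-np.sin(q[2])*B[:,1]+q[0],np.sin(q[2])*B[:,0]+np.cos(q[2])*B[:,1]+q[1]]-W[:,:2]).ravel()
r=least_squares(f,[500,-250,0]); print(r.x, r.fun.reshape(-1,2).round(1))
x,y,a=r.x
def w(p): return np.array([x+np.cos(a)*p[0]-np.sin(a)*p[1],y+np.sin(a)*p[0]+np.cos(a)*p[1],p[2]])
for n,b in dict(pad=(-187,0,187),paddown=(-198,0,85),bolt=(-90,-150,65),stop=(-150,0,77),pin=(0,0,115)).items():
    print(n,w(b).round(1),[proj(c,w(b)).round(1) for c in('top','side')])
# measured
print('disc top view',plane('top',*Z(440,423),65))
for c,(u,v) in dict(tub=(88,432),cup=(85,270)).items(): print(c,plane('top',*Z(u,v),50))
# disc side: zoomed (493,140)
print('disc side px',200+493/3,140+140/3,'pad side',200+645/3,140+148/3,'stop', 200+561/3,140+270/3)
E
```

```text
[ 636.4 -210.6  144. ]
[ 594.4 -386.6  144. ]
[ 732.3 -422.3  144. ]
[ 775.1 -239.8  144. ]
[ 401.6 -250.2  187. ]
[ 5.84517128e+02 -2.91832373e+02 -2.27656507e-01] [[-1.2  4.6]
 [-2.1 -4.6]
 [ 1.2 -1.6]
 [ 1.3  1. ]
 [ 0.8  0.6]]
pad [ 402.3 -249.6  187. ] [array([320.9, 289.5]), array([415.4, 187.4])]
paddown [ 391.6 -247.1   85. ] [array([321.2, 289.1]), array([413.7, 229.4])]
bolt [ 463.  -417.6   65. ] [array([405.4, 250.8]), array([366.1, 184.1])]
stop [ 438.4 -258.    77. ] [array([326.4, 264.8]), array([388.4, 229.1])]
pin [ 584.5 -291.8  115. ] [array([342.3, 189.5]), array([313.5, 204.9])]
disc top view [ 466.24409122 -418.90764755   65.        ]
tub [ 463.25838268 -132.05405833   50.        ]
cup [ 597.40734674 -130.37480921   50.        ]
disc side px 364.33333333333337 186.66666666666666 pad side 415.0 189.33333333333334 stop 387.0 230.0
```

```bash
cat >> h.py <<'E'
from scipy.spatial.transform import Rotation as R
BX,BY,BA=584.5,-291.8,-0.228
def w(p): return np.array([BX+np.cos(BA)*p[0]-np.sin(BA)*p[1],BY+np.sin(BA)*p[0]+np.cos(BA)*p[1],p[2]])
def inbox(P):
    d=np.array(P)-[BX,BY,0]; c,s=np.cos(BA),np.sin(BA); return np.array([c*d[0]+s*d[1],-s*d[0]+c*d[1],d[2]])
def st():
    s=readout.read_state(); print('t',s['t'],'box',inbox(s['tool_pos']).round(1),'F',s['force'].round(1),'gap',round(s['finger_gap'],2),'j',s['joints'].round(2)); return s
def delta(target_box,s):
    M=R.from_rotvec(s['tcp_rot']); return M.inv().apply(w(target_box)-s['tool_pos'])
E
python3 - <<'E'
from h import *
s=st(); M=R.from_rotvec(s['tcp_rot']); print(M.as_matrix().round(3))
y=np.array([np.cos(BA),np.sin(BA),0]); x=np.array([0,0,-1.]); z=np.cross(x,y)
T=R.from_matrix(np.c_[x,y,z])
for k in(0,1):
    Tk=T*R.from_rotvec([np.pi*k,0,0]); print((M.inv()*Tk).as_rotvec()/np.radians(8))
for p in((-90,-190,120),(-90,-190,50)): print(delta(p,s).round(1))
E
```

```text
t 0.15 box [-263.8 -350.1  183.3] F [ 0.6  0.6 -0.3] gap 1.0 j [-1.26  0.49  1.35  0.    1.3  -0.1 ]
[[-0.     0.398 -0.918]
 [ 0.001 -0.918 -0.398]
 [-1.    -0.001 -0.   ]]
[-6.68875476e+00 -3.68349144e-03  5.63666968e-03]
[1.58112435e+01 6.71744797e-03 4.38976621e-03]
[  63.3  -25.3 -234.9]
[ 133.3  -25.2 -234.9]
```

Call:
apply_moves:
  rows:
    - {"x":13,"y":-5,"z":-47,"ax":-1,"hand":0}
    - {"x":26,"y":-10,"z":-94,"ax":-2,"hand":0}
    - {"x":39,"y":-15,"z":-141,"ax":-3,"hand":0}
    - {"x":52,"y":-20,"z":-188,"ax":-4,"hand":0}
    - {"x":63,"y":-25,"z":-235,"ax":-5,"hand":0}

```text
$.rows[0]: bad value
```

Call:
apply_moves:
  rows:
    - {"ax":-0.85,"hand":0}
    - {"ax":-1.69,"hand":0}
    - {"ax":-1.69,"hand":0}

```text
$.rows[0]: bad value
```

```bash
python3 - <<'E'
from h import *
s=st(); print(R.from_rotvec(s['tcp_rot']).as_matrix().round(3)); print(delta((-90,-190,52),s).round(1))
cv2.imwrite('pics/w1.png',optics.read_camera('wrist'));cv2.imwrite('pics/s1.png',optics.read_camera('side'))
E
```

```text
t 0.15 box [-263.8 -350.1  183.3] F [ 0.6  0.6 -0.3] gap 1.0 j [-1.26  0.49  1.35  0.    1.3  -0.1 ]
[[-0.     0.398 -0.918]
 [ 0.001 -0.918 -0.398]
 [-1.    -0.001 -0.   ]]
[ 131.3  -25.2 -234.9]
```

View pics/w1.png

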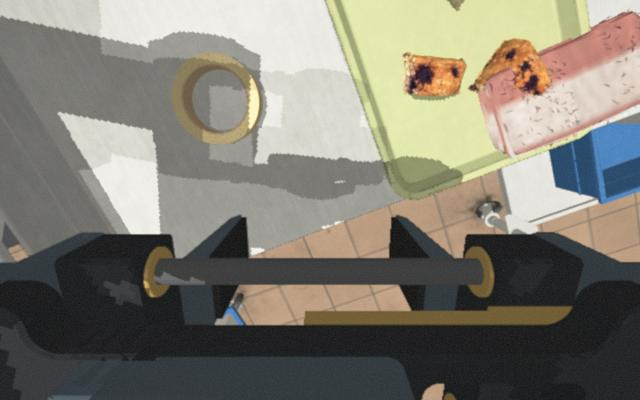

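View pics/s1.png

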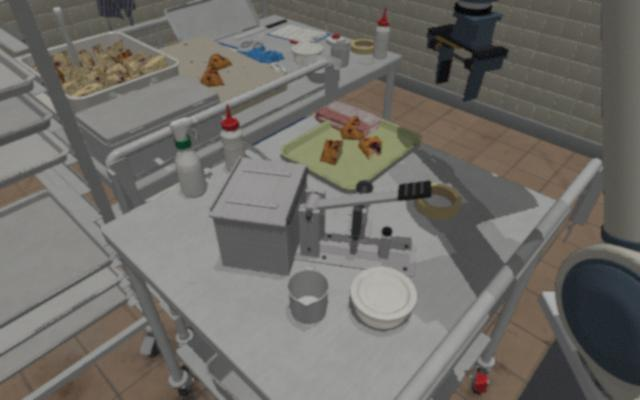

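Call:
apply_moves:
  rows:
    - {"x":13,"y":-5,"z":-47,"ax":-1,"ay":0,"az":0,"hand":0}
    - {"x":26,"y":-10,"z":-94,"ax":-2,"ay":0,"az":0,"hand":0}
    - {"x":39,"y":-15,"z":-141,"ax":-3,"ay":0,"az":0,"hand":0}
    - {"x":52,"y":-20,"z":-188,"ax":-4,"ay":0,"az":0,"hand":0}
    - {"x":63,"y":-25,"z":-235,"ax":-5,"ay":0,"az":0,"hand":0}

```text
t: 0.75
tool_pos: [455.5, -455.9, 120.0]
tcp_rot: [1.538, 0.957, -1.538]
force: [0.1, -0.6, -0.1]
finger_gap: 0.591
```

Call:
apply_moves:
  rows:
    - {"x":0,"y":0,"z":0,"ax":-0.85,"ay":0,"az":0,"hand":0}
    - {"x":0,"y":0,"z":0,"ax":-1.69,"ay":0,"az":0,"hand":0}
    - {"x":0,"y":0,"z":0,"ax":-1.69,"ay":0,"az":0,"hand":0}
    - {"x":0,"y":0,"z":0,"ax":-1.69,"ay":0,"az":0,"hand":0}
    - {"x":0,"y":0,"z":0,"ax":-1.69,"ay":0,"az":0,"hand":0}

```text
t: 1.25
tool_pos: [453.9, -457.4, 120.8]
tcp_rot: [1.378, 1.091, -1.378]
force: [0.2, -0.0, -0.5]
finger_gap: 0.154
```

```bash
python3 - <<'E'
from h import *
s=st(); print(R.from_rotvec(s['tcp_rot']).as_matrix().round(3)); print(delta((-90,-190,52),s).round(1))
cv2.imwrite('pics/w1.png',optics.read_camera('wrist'));cv2.imwrite('pics/s1.png',optics.read_camera('side'))
E
```

```text
t 1.25 box [ -89.8 -190.8  120.8] F [ 0.2 -0.  -0.5] gap 0.15 j [-0.88  0.58  1.37  0.    1.19 -0.65]
[[ 0.     0.973 -0.229]
 [-0.    -0.229 -0.973]
 [-1.     0.     0.   ]]
[68.8 -0.2 -0.8]
```

View pics/w1.png

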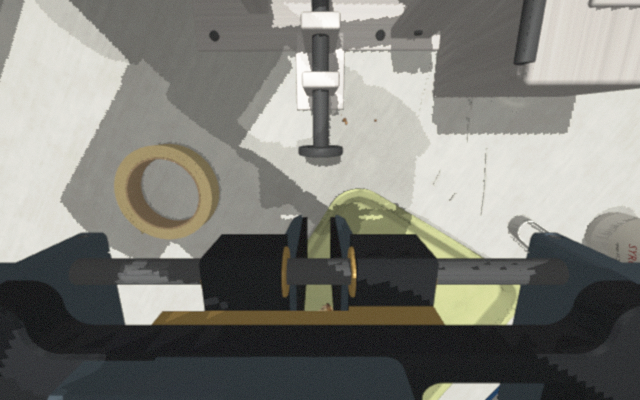

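View pics/s1.png

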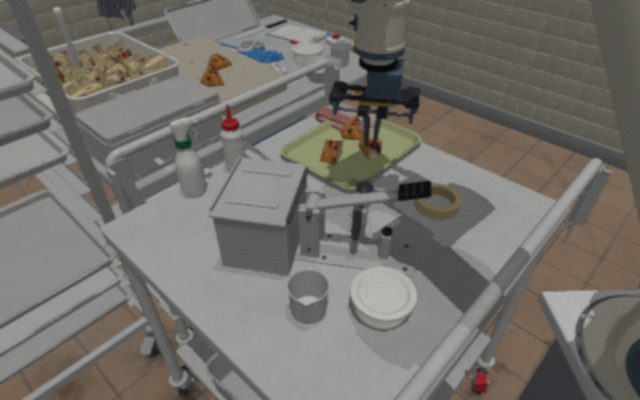

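The bolt disc (320,152) lines up with the closing fingers (320,270), so I'm lowering beside it.

Call:
apply_moves:
  rows:
    - {"x":35,"y":0,"z":0,"ax":0,"ay":0,"az":0,"hand":0}
    - {"x":68,"y":0,"z":0,"ax":0,"ay":0,"az":0,"hand":0}
    - {"x":68,"y":0,"z":-10,"ax":0,"ay":0,"az":0,"hand":0}
    - {"x":68,"y":0,"z":-20,"ax":0,"ay":0,"az":0,"hand":0}
    - {"x":68,"y":0,"z":-25,"ax":0,"ay":0,"az":0,"hand":0}

```text
t: 1.85
tool_pos: [460.7, -432.2, 54.4]
tcp_rot: [1.375, 1.091, -1.374]
force: [0.8, -0.7, 0.7]
finger_gap: 0.007
```

Call:
apply_moves:
  rows:
    - {"x":0,"y":0,"z":-7,"ax":0,"ay":0,"az":0,"hand":0}
    - {"x":0,"y":0,"z":-14,"ax":0,"ay":0,"az":0,"hand":0}
    - {"x":0,"y":0,"z":-21,"ax":0,"ay":0,"az":0,"hand":0}
    - {"x":0,"y":0,"z":-28,"ax":0,"ay":0,"az":0,"hand":0}
    - {"x":0,"y":0,"z":-34,"ax":0,"ay":0,"az":0,"hand":0}

```text
t: 2.35
tool_pos: [468.4, -400.0, 54.3]
tcp_rot: [1.375, 1.09, -1.374]
force: [-0.6, -1.5, 9.0]
finger_gap: 0.006
```

```bash
python3 - <<'E'
from h import *
s=st()
cv2.imwrite('pics/w2.png',optics.read_camera('wrist'))
E
```

```text
t 2.35 box [ -88.6 -131.7   54.3] F [-0.6 -1.5  9. ] gap 0.01 j [-0.8   0.62  1.51 -0.    1.01 -0.58]
```

View pics/w2.png

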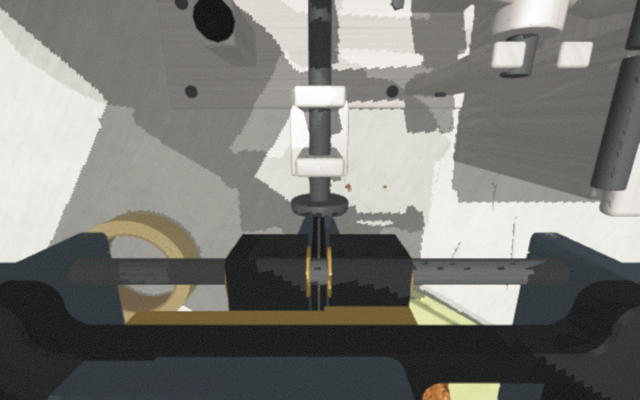

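Call:
apply_moves:
  rows:
    - {"x":0,"y":0,"z":-2,"ax":0,"ay":0,"az":0,"hand":0}
    - {"x":0,"y":0,"z":-4,"ax":0,"ay":0,"az":0,"hand":0}
    - {"x":0,"y":0,"z":-4,"ax":0,"ay":0,"az":0,"hand":0}

```text
t: 2.7
tool_pos: [469.3, -396.0, 54.2]
tcp_rot: [1.375, 1.09, -1.374]
force: [-0.0, -0.9, 8.4]
finger_gap: 0.008
```

```bash
python3 - <<'E'
from h import *
s=st()
for c in('side','top'):
    a=optics.read_camera(c); a=a[120:290,200:480] if c=='side' else a[130:320,250:460]
    cv2.imwrite(f'pics/{c}3.png',cv2.resize(a,None,fx=2.8,fy=2.8,interpolation=cv2.INTER_CUBIC))
E
```

```text
t 2.7 box [ -88.6 -127.6   54.2] F [-0.  -0.9  8.4] gap 0.01 j [-0.8   0.62  1.51  0.    1.01 -0.57]
```

View pics/side3.png

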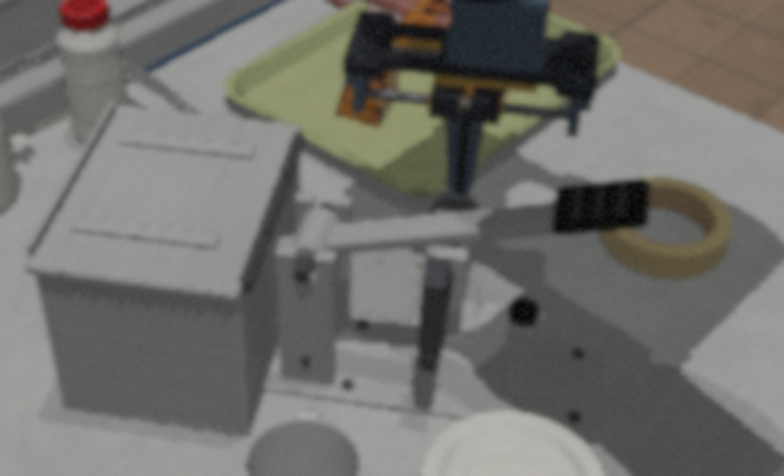

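View pics/top3.png

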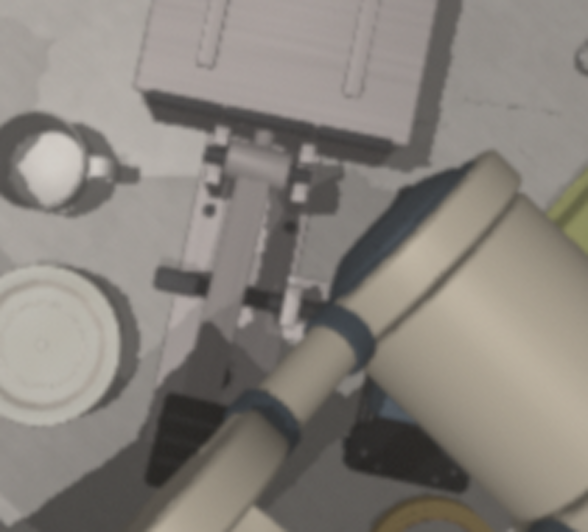

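Call:
apply_moves:
  rows:
    - {"x":0,"y":0,"z":-3,"ax":0,"ay":0,"az":0,"hand":0}
    - {"x":0,"y":0,"z":-5,"ax":0,"ay":0,"az":0,"hand":0}
    - {"x":0,"y":0,"z":-5,"ax":0,"ay":0,"az":0,"hand":0}

```text
t: 3.1
tool_pos: [470.4, -391.2, 54.2]
tcp_rot: [1.375, 1.09, -1.374]
force: [-0.2, 0.6, 8.1]
finger_gap: 0.001
```

```bash
python3 - <<'E'
from h import *
st()
print(inbox(plane('top',314.3,230,136)))
E
```

```text
t 3.1 box [ -88.6 -122.6   54.2] F [-0.2  0.6  8.1] gap 0.0 j [-0.79  0.62  1.52  0.    1.   -0.56]
[-87.8211526  35.3320081 136.       ]
```

Call:
apply_moves:
  rows:
    - {"x":0,"y":0,"z":-2,"ax":0,"ay":0,"az":0,"hand":0}
    - {"x":0,"y":0,"z":-4,"ax":0,"ay":0,"az":0,"hand":0}
    - {"x":0,"y":0,"z":-4,"ax":0,"ay":0,"az":0,"hand":0}

```text
t: 3.4
tool_pos: [471.5, -388.3, 54.5]
tcp_rot: [1.374, 1.088, -1.374]
force: [-1.4, -5.1, 9.8]
finger_gap: 0.006
```

Call:
apply_moves:
  rows:
    - {"x":0,"y":0,"z":-2,"ax":0,"ay":0,"az":0,"hand":0}
    - {"x":0,"y":0,"z":-3,"ax":0,"ay":0,"az":0,"hand":0}
    - {"x":0,"y":0,"z":-3,"ax":0,"ay":0,"az":0,"hand":0}

```text
t: 3.7
tool_pos: [472.4, -385.8, 54.7]
tcp_rot: [1.374, 1.087, -1.374]
force: [-1.3, -7.0, 10.3]
finger_gap: 0.007
```

```bash
python3 - <<'E'
from h import *
st()
for c in('wrist','top'):
    a=optics.read_camera(c)
    if c=='top': a=cv2.resize(a[130:320,250:460],None,fx=2.8,fy=2.8,interpolation=cv2.INTER_CUBIC)
    cv2.imwrite(f'pics/{c}4.png',a)
E
```

```text
t 3.7 box [ -88.  -116.9   54.7] F [-1.3 -7.  10.3] gap 0.01 j [-0.78  0.62  1.52 -0.    1.   -0.55]
```

View pics/wrist4.png

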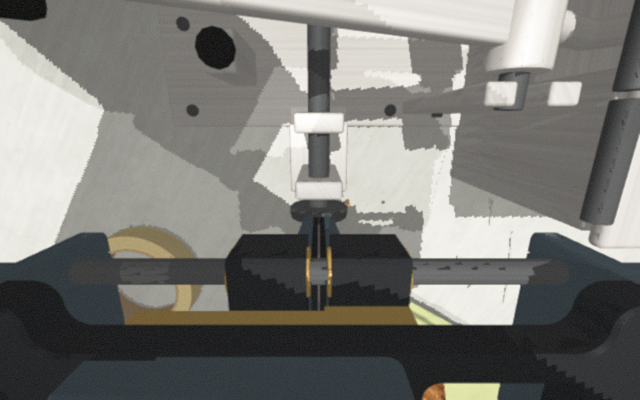

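View pics/top4.png

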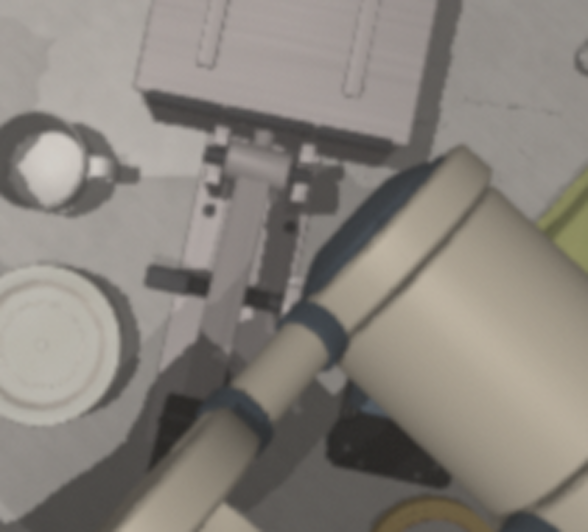

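Call:
apply_moves:
  rows:
    - {"x":0,"y":0,"z":-2,"ax":0,"ay":0,"az":0,"hand":0}
    - {"x":0,"y":0,"z":-4,"ax":0,"ay":0,"az":0,"hand":0}
    - {"x":0,"y":0,"z":-4,"ax":0,"ay":0,"az":0,"hand":0}

```text
t: 4.1
tool_pos: [473.4, -381.9, 54.7]
tcp_rot: [1.374, 1.087, -1.374]
force: [-1.4, -6.6, 10.3]
finger_gap: 0.003
```

```bash
python3 - <<'E'
from h import *
s=st(); print(s['ft_torque'])
for c in('wrist','top','side'):
    a=optics.read_camera(c)
    if c=='top': a=cv2.resize(a[210:250,300:360],None,fx=10,fy=10,interpolation=cv2.INTER_CUBIC)
    if c=='side': a=cv2.resize(a[140:290,300:460],None,fx=4,fy=4,interpolation=cv2.INTER_CUBIC)
    cv2.imwrite(f'pics/{c}5.png',a)
E
```

```text
t 4.1 box [ -87.9 -112.9   54.7] F [-1.4 -6.6 10.3] gap 0.0 j [-0.78  0.61  1.53 -0.    0.99 -0.55]
[-1.10986994  0.10641033 -0.02835955]
```

View pics/wrist5.png

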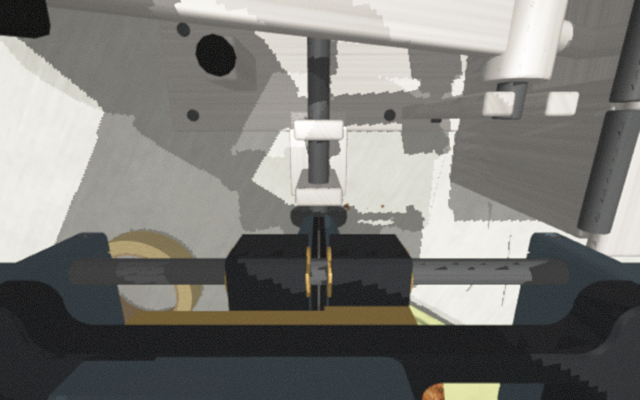

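View pics/top5.png

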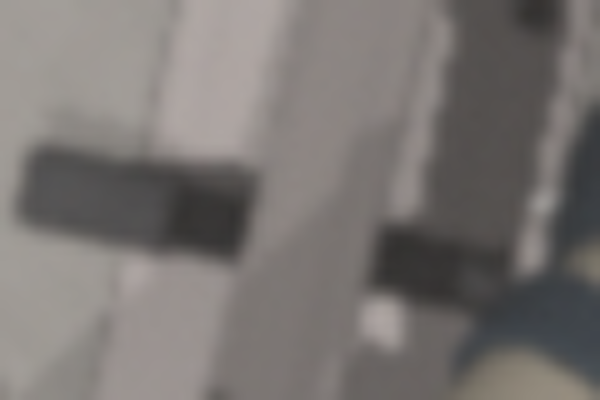

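View pics/side5.png

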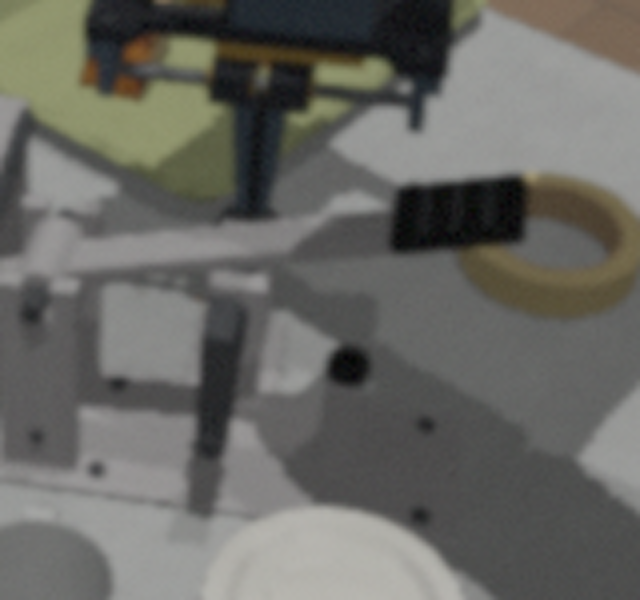

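```bash
python3 - <<'E'
from h import *
for u,v in((300+9.8,210+19.5),(300+2,210+18.5),(300+17.5,210+20.5)): print(inbox(plane('top',u,v,136)).round(1))
# wrist: disc at z 85 top edge
for p in((-90,-150+b,85) for b in (35,40,45)): print(proj('wrist',w(p)).round(1))
E
```

```text
[-88.7  43.8 136. ]
[-89.9  58.5 136. ]
[-87.5  29.3 136. ]
[315.  242.8]
[315.  235.6]
[315.  228.4]
```

Call:
apply_moves:
  rows:
    - {"x":0,"y":0,"z":-2,"ax":0,"ay":0,"az":0,"hand":0}
    - {"x":0,"y":0,"z":-4,"ax":0,"ay":0,"az":0,"hand":0}
    - {"x":0,"y":0,"z":-4,"ax":0,"ay":0,"az":0,"hand":0}

```text
t: 4.55
tool_pos: [474.3, -378.0, 54.7]
tcp_rot: [1.374, 1.087, -1.374]
force: [-1.0, -6.2, 11.6]
finger_gap: 0.008
```

```bash
python3 - <<'E'
from h import *
st()
E
```

```text
t 4.55 box [ -87.9 -108.8   54.7] F [-1.  -6.2 11.6] gap 0.01 j [-0.77  0.61  1.53 -0.    0.99 -0.54]
```

Call:
apply_moves:
  rows:
    - {"x":0,"y":0,"z":-2,"ax":0,"ay":0,"az":0,"hand":0}
    - {"x":0,"y":0,"z":-3,"ax":0,"ay":0,"az":0,"hand":0}
    - {"x":0,"y":0,"z":-3,"ax":0,"ay":0,"az":0,"hand":0}

```text
t: 4.85
tool_pos: [475.0, -375.1, 54.7]
tcp_rot: [1.374, 1.087, -1.374]
force: [-1.2, -7.1, 10.8]
finger_gap: 0.007
```

```bash
python3 - <<'E'
from h import *
st()
for c in('wrist','top'):
    a=optics.read_camera(c)
    if c=='top': a=cv2.resize(a[210:250,300:360],None,fx=10,fy=10,interpolation=cv2.INTER_CUBIC)
    cv2.imwrite(f'pics/{c}6.png',a)
E
```

```text
t 4.85 box [ -87.9 -105.9   54.7] F [-1.2 -7.1 10.8] gap 0.01 j [-0.77  0.61  1.54 -0.    0.99 -0.54]
```

View pics/wrist6.png

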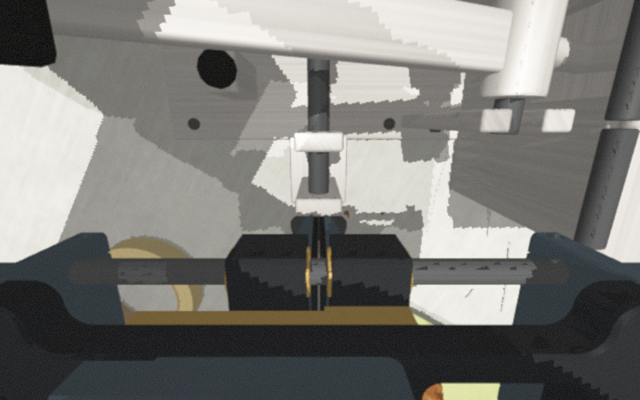

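View pics/top6.png

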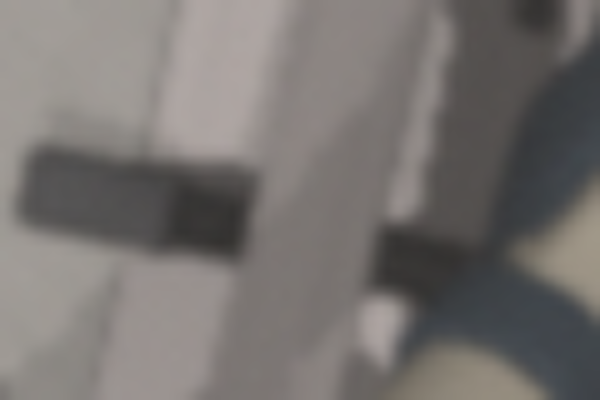

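The block hasn't moved between the last two pictures (left end at zoomed (20,195), box y about 44), so the bolt is at its end stop. I'll back off and check that it stays there.

Call:
apply_moves:
  rows:
    - {"x":0,"y":0,"z":6,"ax":0,"ay":0,"az":0,"hand":0}
    - {"x":0,"y":0,"z":20,"ax":0,"ay":0,"az":0,"hand":0}
    - {"x":0,"y":0,"z":50,"ax":0,"ay":0,"az":0,"hand":0}
    - {"x":0,"y":0,"z":65,"ax":0,"ay":0,"az":0,"hand":0}
    - {"x":0,"y":0,"z":65,"ax":0,"ay":0,"az":0,"hand":0}

```text
t: 5.45
tool_pos: [459.0, -438.4, 53.5]
tcp_rot: [1.376, 1.09, -1.376]
force: [-0.2, -0.4, -0.7]
finger_gap: 0.005
```

```bash
python3 - <<'E'
from h import *
st()
for c in('wrist','top'):
    a=optics.read_camera(c)
    if c=='top': a=cv2.resize(a[200:280,300:420],None,fx=6,fy=6,interpolation=cv2.INTER_CUBIC)
    cv2.imwrite(f'pics/{c}7.png',a)
E
```

```text
t 5.45 box [ -89.2 -171.1   53.5] F [-0.2 -0.4 -0.7] gap 0.01 j [-0.86  0.65  1.46 -0.    1.04 -0.63]
```

View pics/wrist7.png

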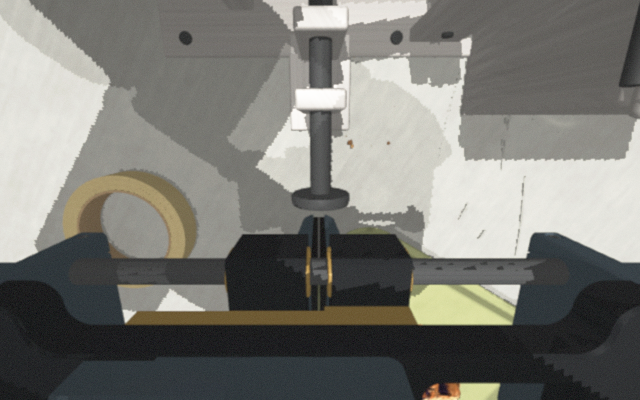

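View pics/top7.png

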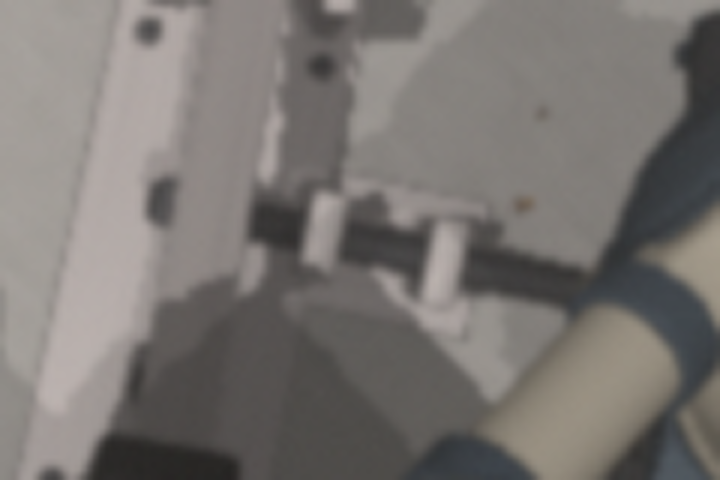

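```bash
python3 - <<'E'
from h import *
s=readout.read_state(); i=optics.camera_info('wrist')
T=s['tool_pos']; M=R.from_rotvec(s['tcp_rot']).as_matrix()
for z in(-16,0,16):
    for x in (0,-19,-40): print(z,x,proj('wrist',T+M@np.array([x,0,z]),i).round(1))
for b in(0,5,10,20):
    print(b,[proj('wrist',w((-90,-150+b+d,h)),i).round(1) for d in(0,8) for h in(45,65,85)])
cv2.imwrite('pics/w7z.png',cv2.resize(cv2.imread('pics/wrist7.png')[160:320,220:420],None,fx=3.5,fy=3.5,interpolation=cv2.INTER_CUBIC))
a=optics.read_camera('side');cv2.imwrite('pics/s7z.png',cv2.resize(a[100:260,300:460],None,fx=4,fy=4,interpolation=cv2.INTER_CUBIC))
E
```

```text
-16 0 [318.1 203.2]
-16 -19 [318.1 210.9]
-16 -40 [318.1 221.4]
0 0 [318.1 223.6]
0 -19 [318.1 233.1]
0 -40 [318.1 245.8]
16 0 [318.1 243.3]
16 -19 [318.1 254.3]
16 -40 [318.1 269.2]
0 [array([317.8, 196.7]), array([317.7, 203.9]), array([317.7, 212.7]), array([317.8, 186.5]), array([317.7, 192.8]), array([317.7, 200.4])]
5 [array([317.8, 190.3]), array([317.7, 197. ]), array([317.7, 205.1]), array([317.8, 180. ]), array([317.7, 185.7]), array([317.7, 192.6])]
10 [array([317.8, 183.9]), array([317.7, 189.9]), array([317.7, 197.3]), array([317.8, 173.4]), array([317.7, 178.5]), array([317.7, 184.7])]
20 [array([317.8, 170.7]), array([317.7, 175.5]), array([317.7, 181.4]), array([317.8, 160. ]), array([317.7, 163.7]), array([317.7, 168.4])]
```

View pics/w7z.png

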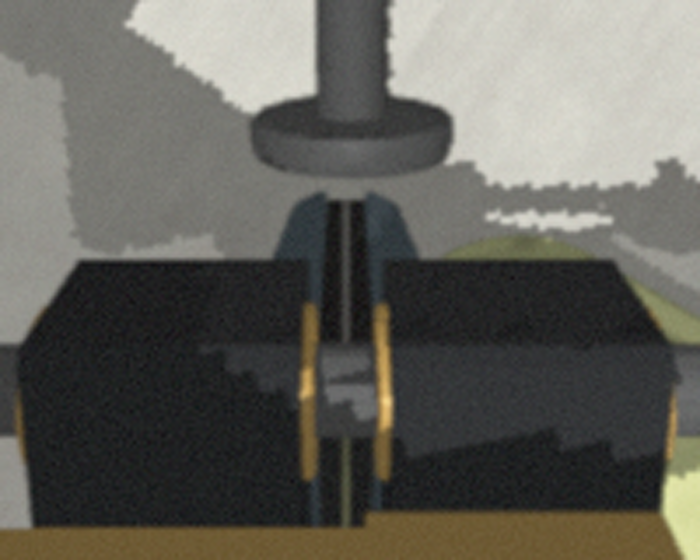

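View pics/s7z.png

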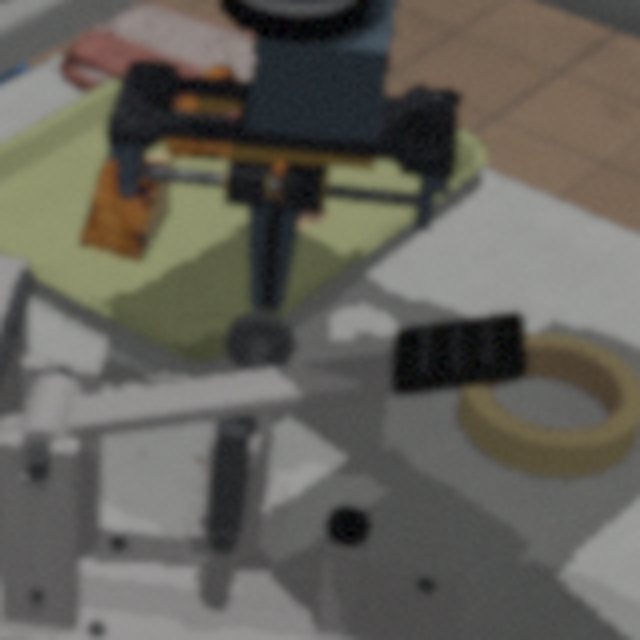

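```bash
python3 - <<'E'
from h import *
s=readout.read_state(); T=s['tool_pos']
print(T,proj('side',T),proj('side',T+[0,0,30]),proj('top',T))
for b in(0,2,8): print(proj('side',w((-90,-142+b,65))),proj('side',w((-90,-142+b,45))))
# triangulate disc: side inner face centre (365,185)
for z in(35,45,55,65): print(z,inbox(plane('side',365,185,z)).round(1))
# block now in top7
for x in(150,):print(inbox(plane('top',300+x/6,200+200/6,136)))
E
```

```text
[ 458.96831694 -435.7833962    52.86075721] [366.58392081 183.40863416] [367.49755399 172.92924264] [413.45698075 252.48611189]
[365.74000109 186.31773923] [365.14476425 193.23285056]
[365.63847155 186.86145512] [365.04367027 193.77975712]
[365.33204565 188.50244198] [364.73858274 195.43024477]
35 [ -85.4 -184.9   35. ]
45 [ -86.2 -172.1   45. ]
55 [ -87.  -159.3   55. ]
65 [ -87.8 -146.5   65. ]
[-89.71691552  14.41566991 136.        ]
```

```bash
python3 - <<'E'
import cv2,numpy as np
o=[]
for n in('w2','wrist4','wrist5','wrist6'):
    o.append(cv2.resize(cv2.imread(f'pics/{n}.png')[170:250,270:370],None,fx=4,fy=3.6,interpolation=cv2.INTER_CUBIC))
cv2.imwrite('pics/cmp.png',np.vstack([np.hstack(o[:2]),np.hstack(o[2:])]))
E
```

```text
(no output)
```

View pics/cmp.png

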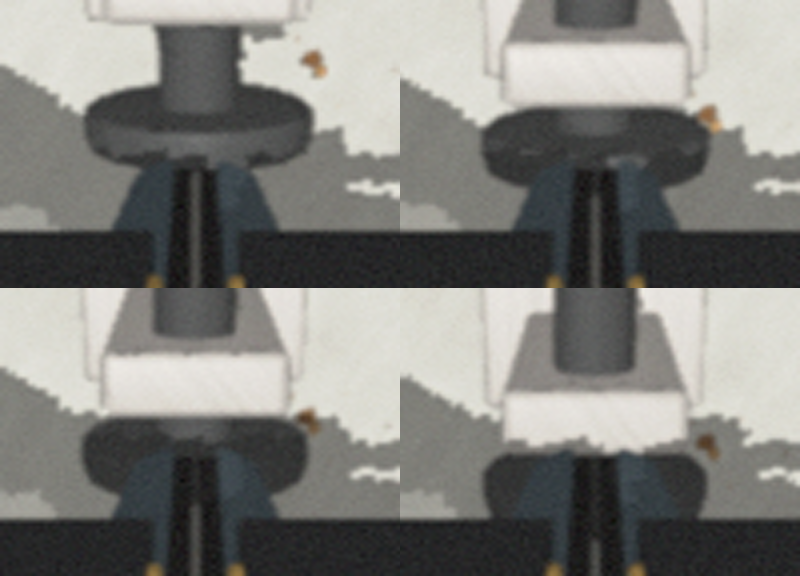

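The bolt followed the fingers back out. The upward force of about 10 N and the tips seen over the disc's rim suggest the fingers lay on top of the disc and dragged it by friction. I'll go lower and push against its face.

Call:
apply_moves:
  rows:
    - {"x":0,"y":0,"z":15,"ax":0,"ay":0,"az":0,"hand":0}
    - {"x":0,"y":0,"z":25,"ax":0,"ay":0,"az":0,"hand":0}
    - {"x":15,"y":0,"z":25,"ax":0,"ay":0,"az":0,"hand":0}
    - {"x":28,"y":0,"z":25,"ax":0,"ay":0,"az":0,"hand":0}
    - {"x":28,"y":0,"z":25,"ax":0,"ay":0,"az":0,"hand":0}

```text
t: 6.1
tool_pos: [452.1, -459.4, 21.9]
tcp_rot: [1.376, 1.097, -1.376]
force: [-0.1, -0.2, -0.9]
finger_gap: 0.004
```

```bash
python3 - <<'E'
from h import *
s=st();T=s['tool_pos']; print(proj('side',T),proj('side',T+[0,0,30]))
a=optics.read_camera('side');cv2.imwrite('pics/s8z.png',cv2.resize(a[100:260,300:460],None,fx=4,fy=4,interpolation=cv2.INTER_CUBIC))
cv2.imwrite('pics/w8.png',optics.read_camera('wrist'))
E
```

```text
t 6.1 box [ -91.1 -193.2   21.9] F [-0.1 -0.2 -0.9] gap 0.0 j [-0.89  0.7   1.44  0.    1.   -0.66]
[367.42415148 187.48252872] [368.31996322 177.46547743]
```

View pics/s8z.png

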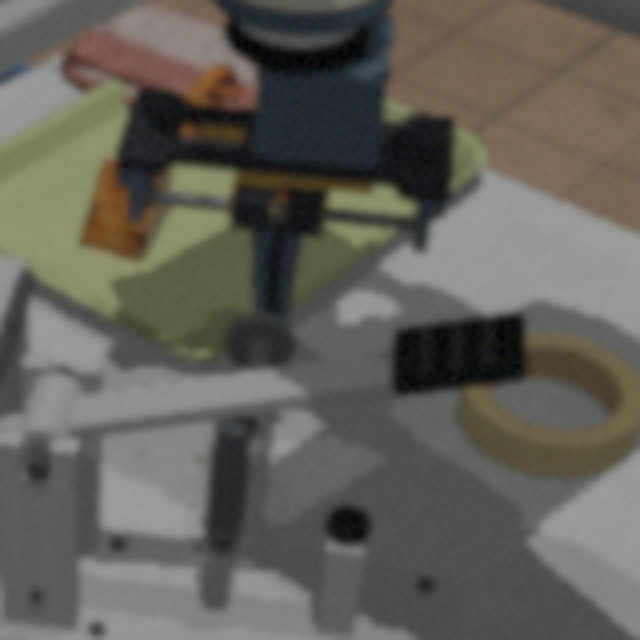

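View pics/w8.png

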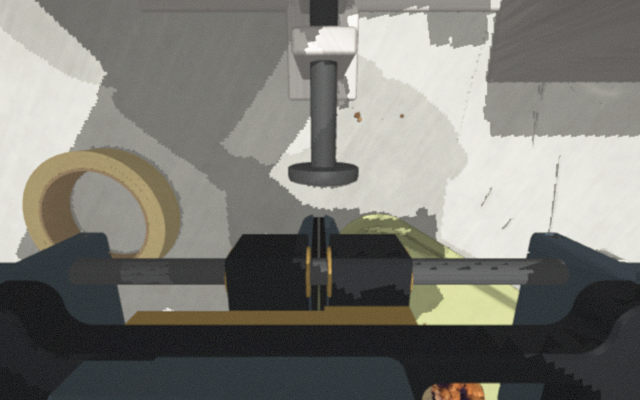

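Call:
apply_moves:
  rows:
    - {"x":-2,"y":0,"z":-20,"ax":0,"ay":0,"az":0,"hand":0}
    - {"x":-2,"y":0,"z":-30,"ax":0,"ay":0,"az":0,"hand":0}
    - {"x":-2,"y":0,"z":-38,"ax":0,"ay":0,"az":0,"hand":0}
    - {"x":-2,"y":0,"z":-45,"ax":0,"ay":0,"az":0,"hand":0}
    - {"x":-2,"y":0,"z":-50,"ax":0,"ay":0,"az":0,"hand":0}

```text
t: 6.7
tool_pos: [464.8, -411.9, 27.0]
tcp_rot: [1.375, 1.092, -1.375]
force: [-0.8, -2.8, 1.2]
finger_gap: 0.004
```

```bash
python3 - <<'E'
from h import *
s=st()
cv2.imwrite('pics/w9.png',optics.read_camera('wrist'))
E
```

```text
t 6.7 box [ -89.4 -144.1   27. ] F [-0.8 -2.8  1.2] gap 0.0 j [-0.82  0.67  1.51 -0.    0.96 -0.59]
```

View pics/w9.png

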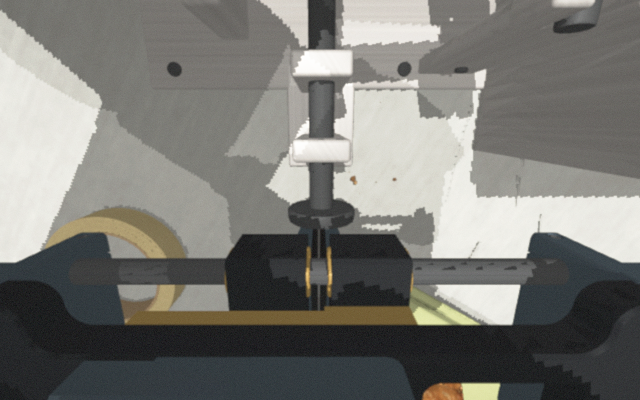

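Now the side force is about 2.8 N with hardly any vertical force, so this is a true face push. I'll continue to the end stop.

Call:
apply_moves:
  rows:
    - {"x":0,"y":0,"z":-5,"ax":0,"ay":0,"az":0,"hand":0}
    - {"x":0,"y":0,"z":-10,"ax":0,"ay":0,"az":0,"hand":0}
    - {"x":0,"y":0,"z":-15,"ax":0,"ay":0,"az":0,"hand":0}
    - {"x":0,"y":0,"z":-19,"ax":0,"ay":0,"az":0,"hand":0}
    - {"x":0,"y":0,"z":-21,"ax":0,"ay":0,"az":0,"hand":0}

```text
t: 7.25
tool_pos: [469.4, -392.2, 26.8]
tcp_rot: [1.374, 1.092, -1.375]
force: [-6.7, -13.8, -1.4]
finger_gap: 0.001
```

Call:
apply_moves:
  rows:
    - {"x":0,"y":0,"z":-2,"ax":0,"ay":0,"az":0,"hand":0}
    - {"x":0,"y":0,"z":-3,"ax":0,"ay":0,"az":0,"hand":0}

```text
t: 7.45
tool_pos: [469.6, -392.2, 27.0]
tcp_rot: [1.371, 1.089, -1.377]
force: [-13.1, -28.9, -5.3]
finger_gap: 0.003
```

Call:
apply_moves:
  rows:
    - {"x":0,"y":0,"z":-2,"ax":0,"ay":0,"az":0,"hand":0}
    - {"x":0,"y":0,"z":-3,"ax":0,"ay":0,"az":0,"hand":0}

```text
t: 7.65
tool_pos: [469.7, -392.1, 27.3]
tcp_rot: [1.368, 1.086, -1.378]
force: [-22.4, -47.4, -7.9]
finger_gap: 0.002
```

```bash
python3 - <<'E'
from h import *
st()
a=optics.read_camera('top');cv2.imwrite('pics/top10.png',cv2.resize(a[200:280,300:420],None,fx=6,fy=6,interpolation=cv2.INTER_CUBIC))
E
```

```text
t 7.65 box [ -89.2 -123.6   27.3] F [-22.4 -47.4  -7.9] gap 0.0 j [-0.79  0.65  1.54 -0.01  0.94 -0.56]
```

View pics/top10.png

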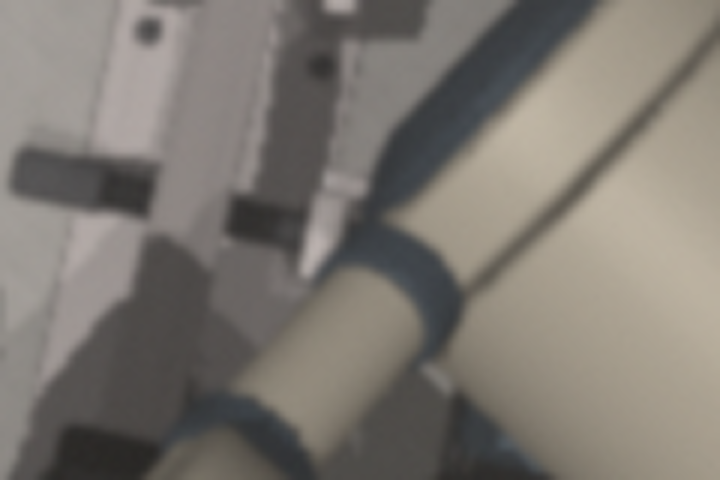

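It's at the hard stop: 47 N and no further motion, with the block well to the left of the arm. Backing off.

Call:
apply_moves:
  rows:
    - {"x":0,"y":0,"z":8,"ax":0,"ay":0,"az":0,"hand":0}
    - {"x":0,"y":0,"z":25,"ax":0,"ay":0,"az":0,"hand":0}
    - {"x":0,"y":0,"z":45,"ax":0,"ay":0,"az":0,"hand":0}
    - {"x":0,"y":0,"z":50,"ax":0,"ay":0,"az":0,"hand":0}

```text
t: 8.1
tool_pos: [458.9, -437.3, 26.7]
tcp_rot: [1.376, 1.091, -1.376]
force: [-0.3, -0.3, 0.6]
finger_gap: 0.006
```

```bash
python3 - <<'E'
from h import *
st()
a=optics.read_camera('top');cv2.imwrite('pics/top11.png',cv2.resize(a[200:280,300:420],None,fx=6,fy=6,interpolation=cv2.INTER_CUBIC))
s=readout.read_state();print(R.from_rotvec(s['tcp_rot']).as_matrix().round(3))
print(delta((-90,-190,250),s),delta((-190,-50,250),s),delta((-190,0,250),s))
E
```

```text
t 8.1 box [ -89.5 -170.2   26.7] F [-0.3 -0.3  0.6] gap 0.01 j [-0.86  0.68  1.48 -0.    0.98 -0.63]
[[ 0.     0.974 -0.227]
 [-0.001 -0.227 -0.974]
 [-1.     0.     0.   ]]
[-223.38189882   -0.2875049    20.21777126] [-223.49056455 -100.48752453 -119.63909935] [-223.51285347 -100.55900044 -169.6390433 ]
```

View pics/top11.png

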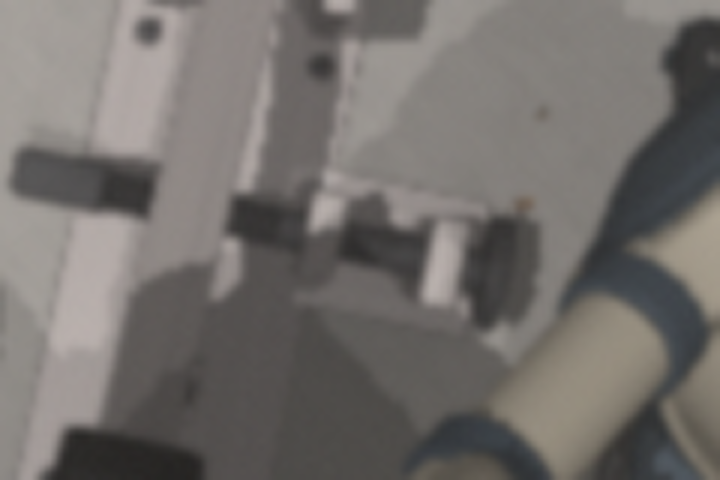

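Bolt stays home with the disc against the guide at (500,270). Now I'll rise and move over the pad.

Call:
apply_moves:
  rows:
    - {"x":-50,"y":0,"z":0,"ax":0,"ay":0,"az":0,"hand":0}
    - {"x":-100,"y":0,"z":0,"ax":0,"ay":0,"az":0,"hand":0}
    - {"x":-150,"y":0,"z":0,"ax":0,"ay":0,"az":0,"hand":0}
    - {"x":-200,"y":0,"z":0,"ax":0,"ay":0,"az":0,"hand":0}
    - {"x":-223,"y":-25,"z":-25,"ax":0,"ay":0,"az":0,"hand":0}

```text
t: 8.65
tool_pos: [442.9, -407.7, 254.1]
tcp_rot: [1.374, 1.085, -1.373]
force: [0.9, 0.7, 1.1]
finger_gap: 0.004
```

```bash
python3 - <<'E'
from h import *
s=st();print(delta((-193,0,230),s))
E
```

```text
t 8.65 box [-111.8 -144.9  254.1] F [0.9 0.7 1.1] gap 0.0 j [-0.84  0.4   1.31  0.    1.43 -0.61]
[  23.03965816  -81.43742951 -144.98866641]
```

Call:
apply_moves:
  rows:
    - {"x":0,"y":-24,"z":-40,"ax":0,"ay":0,"az":0,"hand":0}
    - {"x":0,"y":-48,"z":-80,"ax":0,"ay":0,"az":0,"hand":0}
    - {"x":0,"y":-72,"z":-120,"ax":0,"ay":0,"az":0,"hand":0}
    - {"x":0,"y":-81,"z":-145,"ax":0,"ay":0,"az":0,"hand":0}
    - {"x":10,"y":-81,"z":-145,"ax":0,"ay":0,"az":0,"hand":0}

```text
t: 9.15
tool_pos: [394.0, -242.3, 240.7]
tcp_rot: [1.374, 1.093, -1.373]
force: [0.2, -0.7, 0.5]
finger_gap: 0.004
```

```bash
python3 - <<'E'
from h import *
s=st();T=s['tool_pos'];print(proj('side',T),proj('side',T+[0,0,30]))
a=optics.read_camera('side');cv2.imwrite('pics/s12.png',cv2.resize(a[60:260,280:480],None,fx=3,fy=3,interpolation=cv2.INTER_CUBIC))
cv2.imwrite('pics/w12.png',optics.read_camera('wrist'))
E
```

```text
t 9.15 box [-196.7    5.1  240.7] F [ 0.2 -0.7  0.5] gap 0.0 j [-0.68  0.2   1.64  0.    1.3  -0.46]
[425.52337029 165.22267533] [428.34337137 150.42483516]
```

View pics/s12.png

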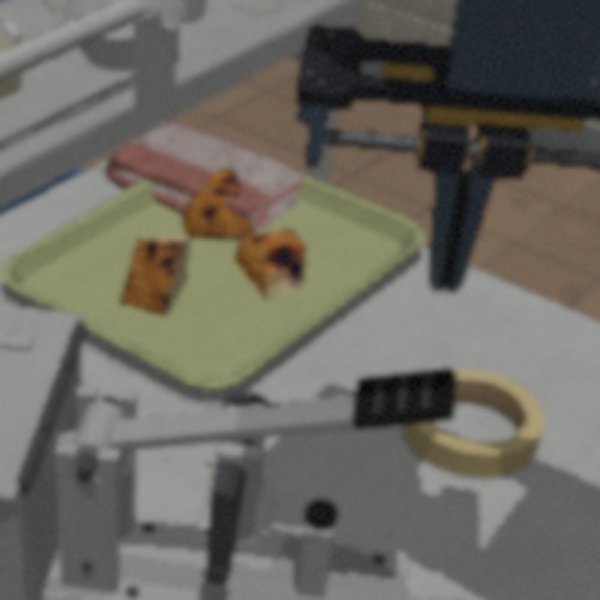

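View pics/w12.png

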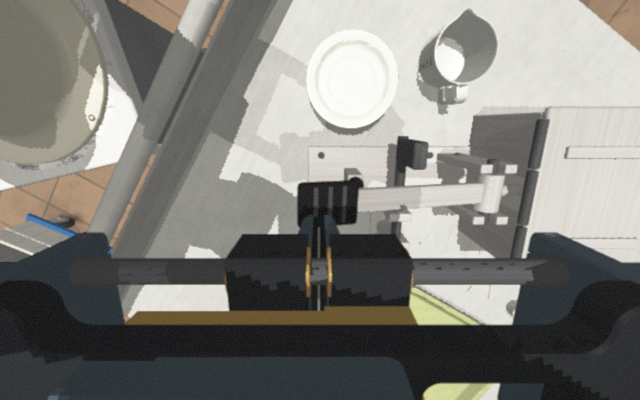

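The tip shows at about (428,156) and the TCP projects to (425,165), so the real fingertips end about 20–25 mm above the reported TCP. Pad contact should then come at a TCP height of about 165. I'll descend while watching the force.

Call:
apply_moves:
  rows:
    - {"x":25,"y":1,"z":4,"ax":0,"ay":0,"az":0,"hand":0}
    - {"x":45,"y":1,"z":4,"ax":0,"ay":0,"az":0,"hand":0}
    - {"x":60,"y":1,"z":4,"ax":0,"ay":0,"az":0,"hand":0}
    - {"x":72,"y":1,"z":4,"ax":0,"ay":0,"az":0,"hand":0}
    - {"x":80,"y":0,"z":4,"ax":0,"ay":0,"az":0,"hand":0}

```text
t: 9.75
tool_pos: [393.6, -249.9, 158.7]
tcp_rot: [1.376, 1.093, -1.376]
force: [-2.1, -0.1, 5.5]
finger_gap: 0.001
```

```bash
python3 - <<'E'
from h import *
s=st()
a=optics.read_camera('side');cv2.imwrite('pics/s13.png',cv2.resize(a[60:260,280:480],None,fx=3,fy=3,interpolation=cv2.INTER_CUBIC))
E
```

```text
t 9.75 box [-195.4   -2.4  158.7] F [-2.1 -0.1  5.5] gap 0.0 j [-0.69  0.3   1.76 -0.    1.08 -0.47]
```

View pics/s13.png

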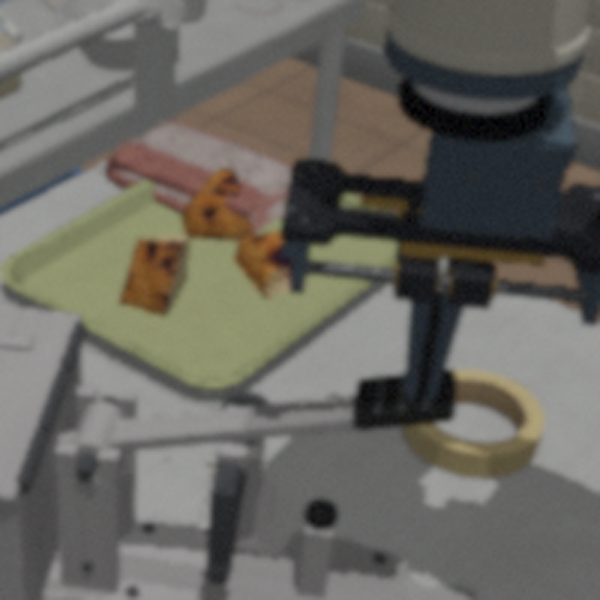

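Contact at TCP height about 160 with the tips on the outer half of the pad (430,395), 5.5 N. Pressing down along the arc.

Call:
apply_moves:
  rows:
    - {"x":7,"y":-2,"z":0,"ax":0,"ay":0,"az":0,"hand":0}
    - {"x":14,"y":-3,"z":0,"ax":0,"ay":0,"az":0,"hand":0}
    - {"x":21,"y":-5,"z":0,"ax":0,"ay":0,"az":0,"hand":0}
    - {"x":28,"y":-6,"z":0,"ax":0,"ay":0,"az":0,"hand":0}
    - {"x":35,"y":-7,"z":0,"ax":0,"ay":0,"az":0,"hand":0}

```text
t: 10.3
tool_pos: [386.6, -248.0, 125.0]
tcp_rot: [1.375, 1.092, -1.376]
force: [-5.7, 0.9, 9.1]
finger_gap: 0.007
```

```bash
python3 - <<'E'
from h import *
s=st()
a=optics.read_camera('side');cv2.imwrite('pics/s14.png',cv2.resize(a[60:260,200:480],None,fx=2.8,fy=2.8,interpolation=cv2.INTER_CUBIC))
E
```

```text
t 10.3 box [-202.7   -2.1  125. ] F [-5.7  0.9  9.1] gap 0.01 j [-0.7   0.34  1.81 -0.    0.98 -0.47]
```

View pics/s14.png

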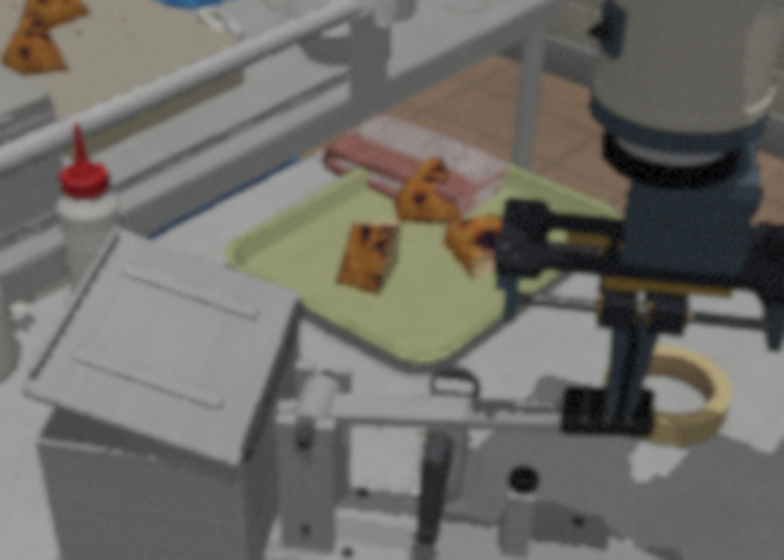

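The flap is swinging up and the fingers are well on the pad. Continuing.

Call:
apply_moves:
  rows:
    - {"x":7,"y":-2,"z":0,"ax":0,"ay":0,"az":0,"hand":0}
    - {"x":14,"y":-3,"z":0,"ax":0,"ay":0,"az":0,"hand":0}
    - {"x":21,"y":-4,"z":0,"ax":0,"ay":0,"az":0,"hand":0}
    - {"x":28,"y":-4,"z":0,"ax":0,"ay":0,"az":0,"hand":0}
    - {"x":35,"y":-4,"z":0,"ax":0,"ay":0,"az":0,"hand":0}

```text
t: 10.85
tool_pos: [384.1, -247.9, 90.4]
tcp_rot: [1.375, 1.089, -1.374]
force: [0.2, -1.4, 7.7]
finger_gap: 0.006
```

Call:
apply_moves:
  rows:
    - {"x":6,"y":0,"z":0,"ax":0,"ay":0,"az":0,"hand":0}
    - {"x":12,"y":0,"z":0,"ax":0,"ay":0,"az":0,"hand":0}
    - {"x":18,"y":0,"z":0,"ax":0,"ay":0,"az":0,"hand":0}
    - {"x":22,"y":0,"z":0,"ax":0,"ay":0,"az":0,"hand":0}

```text
t: 11.25
tool_pos: [384.4, -248.1, 68.2]
tcp_rot: [1.375, 1.089, -1.374]
force: [3.8, -1.8, 5.4]
finger_gap: 0.003
```

```bash
python3 - <<'E'
from h import *
s=st()
a=optics.read_camera('side');cv2.imwrite('pics/s15.png',cv2.resize(a[60:260,200:480],None,fx=2.8,fy=2.8,interpolation=cv2.INTER_CUBIC))
E
```

```text
t 11.25 box [-204.8   -2.7   68.2] F [ 3.8 -1.8  5.4] gap 0.0 j [-0.7   0.43  1.88  0.    0.82 -0.48]
```

View pics/s15.png

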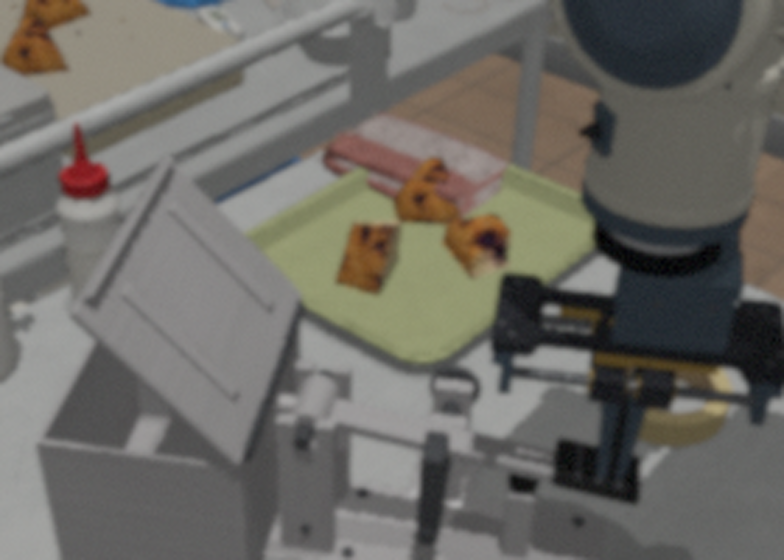

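Call:
apply_moves:
  rows:
    - {"x":3,"y":0,"z":0,"ax":0,"ay":0,"az":0,"hand":0}
    - {"x":6,"y":0,"z":0,"ax":0,"ay":0,"az":0,"hand":0}
    - {"x":8,"y":0,"z":0,"ax":0,"ay":0,"az":0,"hand":0}

```text
t: 11.6
tool_pos: [383.9, -247.6, 60.2]
tcp_rot: [1.375, 1.09, -1.374]
force: [2.7, -1.3, 5.6]
finger_gap: 0.003
```

Call:
apply_moves:
  rows:
    - {"x":3,"y":0,"z":0,"ax":0,"ay":0,"az":0,"hand":0}
    - {"x":3,"y":0,"z":0,"ax":0,"ay":0,"az":0,"hand":0}

```text
t: 11.8
tool_pos: [383.3, -247.1, 56.9]
tcp_rot: [1.375, 1.092, -1.375]
force: [1.9, -2.0, 4.3]
finger_gap: 0.009
```

Call:
apply_moves:
  rows:
    - {"x":2,"y":0,"z":0,"ax":0,"ay":0,"az":0,"hand":0}
    - {"x":4,"y":0,"z":0,"ax":0,"ay":0,"az":0,"hand":0}
    - {"x":4,"y":0,"z":0,"ax":0,"ay":0,"az":0,"hand":0}

```text
t: 12.1
tool_pos: [383.6, -247.3, 53.6]
tcp_rot: [1.375, 1.091, -1.374]
force: [-1.0, 0.9, 23.1]
finger_gap: 0.003
```

```bash
python3 - <<'E'
from h import *
s=st()
a=optics.read_camera('side');cv2.imwrite('pics/s16.png',cv2.resize(a[60:260,200:480],None,fx=2.8,fy=2.8,interpolation=cv2.INTER_CUBIC))
E
```

```text
t 12.1 box [-205.7   -2.    53.6] F [-1.   0.9 23.1] gap 0.0 j [-0.7   0.46  1.9   0.    0.78 -0.48]
```

View pics/s16.png

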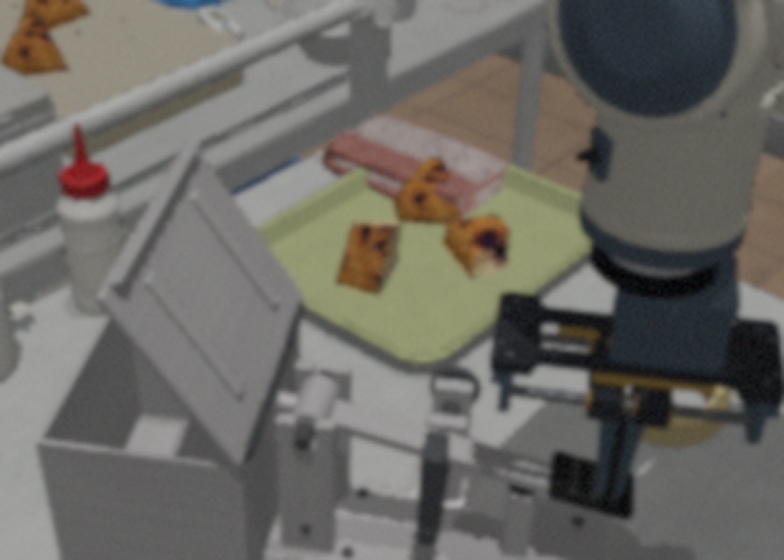

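The lever is on its stop: 23 N and no further travel. I'll hold and verify the flap angle, the bolt, and the cup and tub.

Call:
apply_moves:
  rows:
    - {"x":0,"y":0,"z":0,"ax":0,"ay":0,"az":0,"hand":0}
    - {"x":0,"y":0,"z":0,"ax":0,"ay":0,"az":0,"hand":0}
    - {"x":0,"y":0,"z":0,"ax":0,"ay":0,"az":0,"hand":0}
    - {"x":0,"y":0,"z":0,"ax":0,"ay":0,"az":0,"hand":0}
    - {"x":0,"y":0,"z":0,"ax":0,"ay":0,"az":0,"hand":0}

```text
t: 12.65
tool_pos: [383.6, -247.3, 53.7]
tcp_rot: [1.375, 1.09, -1.374]
force: [0.3, 0.0, 22.0]
finger_gap: 0.004
```

```bash
python3 - <<'E'
from h import *
s=st()
for th in(0.8,0.85,0.9,1.0,1.1):
    c,q=np.cos(th),np.sin(th)
    P=lambda y:(30+145*c-4*q,y,140+145*q+4*c)
    r=[(proj('side',w(P(y)))-[200,60])*2.8 for y in(95,-95)]
    print(th,[x.round(0) for x in r],[proj('top',w(P(y))).round(1) for y in(95,-95)])
print('home block top px', proj('top',w((-90,45,136))),proj('top',w((-90,0,136))))
a=optics.read_camera('top');cv2.imwrite('pics/top17.png',a)
b=optics.read_camera('side');cv2.imwrite('pics/side17.png',b)
a0=cv2.imread('pics/top0.png')
cv2.imwrite('pics/t17z.png',np.hstack([cv2.resize(i[80:320,230:420],None,fx=2.1,fy=2.1) for i in(a0,a)]))
E
```

```text
t 12.65 box [-205.8   -2.1   53.7] F [ 0.3  0.  22. ] gap 0.0 j [-0.7   0.46  1.9   0.    0.78 -0.48]
0.8 [array([ 70., 313.]), array([165., 155.])] [array([303.9,  94.8]), array([415.8, 117.8])]
0.85 [array([ 78., 307.]), array([172., 150.])] [array([303. ,  97.1]), array([415.7, 120.2])]
0.9 [array([ 86., 302.]), array([179., 145.])] [array([302.1,  99.6]), array([415.5, 122.8])]
1.0 [array([104., 293.]), array([195., 136.])] [array([300.1, 105.1]), array([414.9, 128.7])]
1.1 [array([124., 285.]), array([212., 128.])] [array([298.1, 111.5]), array([414.1, 135.4])]
home block top px [309.01528854 230.05828626] [332.50053135 235.09790776]
```

View pics/t17z.png

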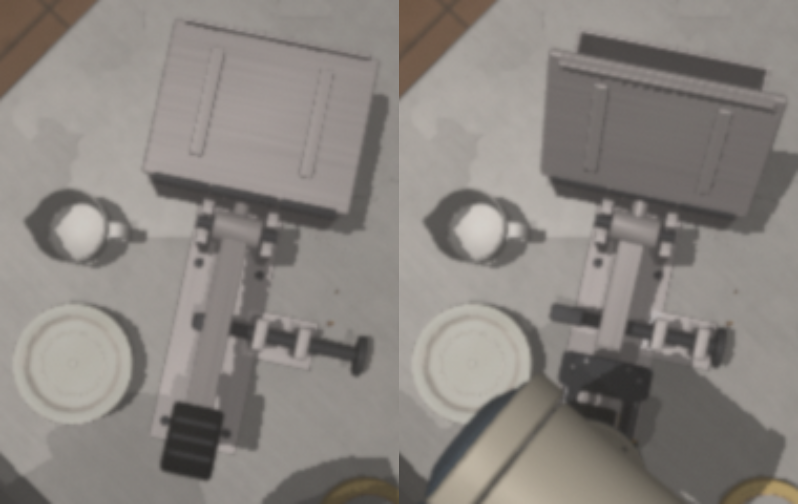

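View pics/side17.png

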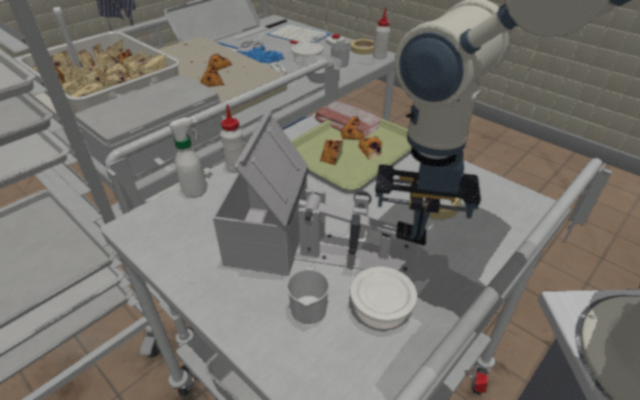

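The flap stands at about 1.0 rad: its corner is at (105,295), and the prediction for 1.0 rad is (104,293). The bolt is home, the cup and tub haven't moved, the pin is seated, and the push is steady at 22 N.

```bash
python3 - <<'E'
from rig import robot
print(robot.sign_off())
E
```

```text
the job is handed in; nothing more can be done
None
```

I pushed the cross bolt fully home, then pressed the lever's long end down onto its stop. I handed the job in still holding it there with the flap open.

**What went wrong on the way:** The first bolt push failed. The fingertips end about 20–25 mm above the reported TCP, so they rode on top of the disc and dragged the bolt back out when I retreated. I saw this in the pictures, lowered the tool and pushed again on the disc's face. That push reached the hard stop at about 50 N sideways (47 N along y), with no further travel. The bolt then stayed in after I backed off.

**Last checks, before handing in:**
- **Lever:** on its stop, with the finger force steady at 22–23 N.
- **Flap:** open about 1.0 rad by its corner position in the side view, and still.
- **Bolt:** its block is clear to the left of the arm. I measured it at about 44 mm on the first push, and it looked the same or slightly further after the second.
- **Pin, cup and tub:** by eye, the pin is still in its notches and the cup and tub have not moved. I did not measure these.

The clock read about 12.7 s at the last check. Apart from that first push, none of the last checks failed or disagreed, and the hand-in gave no verdict.

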